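# Sieve the coffee capsules out of the cans and hang the sieve in its snap hooks

### The arm

A 6-joint arm with a two-finger parallel gripper is mounted at the origin on the work surface. World frame = base frame: x ahead of the robot, y to its left, z up, the work surface at z = 0. Lengths are in m, angles in degrees, forces in N, time in s.
With the tool pointing down it reaches from about 0.3 to 0.75 m from the base axis. Payload 8.5 kg.
Tool frame: the origin (TCP) lies at the very end of the fingers, on their centre line; the grasp point (between the pads) lies env.pinch_z behind it (env.pinch_z is the distance from the TCP to the grasp point, in m); z points along the fingers, y is the line along which they close (so a half turn about z gives the same grasp; the last joint's range is limited). The gripper opens to 85 mm and grips with 20 to 120 N. Pads are 22 mm wide; open, the fingers measure 114 mm over their backs; the gripper's body (76 mm by 85 mm) begins 54 mm behind the grasp point. The pads swing forward as they close: fully open they stand 13 mm farther back than shut.
Start: joints at [-85.617, 21.807, 74.336, -0, 83.858, -12.336], TCP at [0.158, -0.527, 0.231] pointing down, gripper open.
Joint ranges: [-178.18, 178.18], [-50.72, 133.34], [12.68, 142.11], [-81.47, 261.47], [9.98, 163.14], [-165.26, 165.26]. Speed limits (degrees/s): [136.94, 136.94, 180, 180, 180, 180].

### API

Orientations are given as a 3x3 rotation matrix whose columns are the frame's x, y, z axes.
In Python, from rig import telemetry, get_image, env gives the robot as it stands. The module is installed in compiled form; this text tells all that it offers.
- The arm moves only by the tool apply_moves, never from a script. Its argument "series" is a list of rows, each a list of 7 numbers: the shift along the tool's x, y, z in mm, then the turn, a rotation vector about the tool's x, y, z in degrees, then the opening, from 0 (shut) to 1 (fully open). A call has 1 to 12 rows; each row shifts and turns the commanded pose from where the row before left it, along the tool's axes as they then stand; what a row does not reach is not made up. A row lasts 1/8 s, in which the tool goes at most 62.5 mm and 10.7 degrees, less where a joint would pass 70% of its speed; a pose out of reach is approached as far as the arm can. A call with a gripper value outside its range is refused whole. The fingers move at their own pace and stop on an object; "grip_force" is the grip in N (left out, the last holds). Time passes only in rows, so rows that do not move let the fingers close. It gives the time, the measured TCP pose, the force, the opening and the grip force at its end, in the units of the state.
- telemetry.observe(): the state, without advancing time (a new reading comes with each control period).
- get_image(name): name is "scene" or "top" or "wrist"; returns a dict with "frame" (420x560x3 uint8, red, green, blue), "z_map" (420x560 float32, m along the optical axis (not along the pixel's ray), 0 where there is no reading), "vertical_fov" (degrees; the focal length in pixels is half the picture's height over the tangent of half this angle, whatever the lens; pixels are square), "cx", "cy" (the principal point, pixels), "eye" and "attitude" of the camera in the world; the wrist camera has in their place "mount" (4x4, takes a point from camera to tool coordinates, whose origin is the TCP and whose axes are the flange's). Camera axes: x right, y up, looking along -z (the intrinsics and any distortion apply to the point x, -y, -z); pixel columns grow to the right and rows downward; lengths in m; the calibration is good to about 2 mm. A picture is of the moment at which its call begins: read the wrist's pose just before it.
- env.close_job(): hands the job in; it is judged then, once.
The state is a dict: "time_s": time; "q": joint angles; "qvel": joint speeds; "joint_efforts": joint torques, N m; "position": TCP position; "tool_rot": TCP orientation; "ft_force": force on the tool from outside, world axes, zero at the start; "wrist_torque": the same for the moment, N m; "grip_width": finger opening in m; "gripper_force": force on a finger pad.
Only numpy, scipy, OpenCV 4.12 (cv2) and the standard library are available. Lean on these libraries where they do the work, as an engineer would, in place of code of your own. Each camera call takes 0.05 s, during which the arm holds its last target. There are 200 camera calls.

### The job

Pick up the orange sieve by its handle and, holding it level over the grey tub, shake it from side to side until all three coffee capsules have dropped through into the tub and only the two crushed cans are left in it. Then press the sieve's handle bar down past the sprung gates of both snap hooks on the stand, so that the sieve hangs there still with the red gates shut above the bar, and let go. Never tip the sieve, do not touch capsules or cans with the gripper, and leave the two bottles and the tin can alone.

Things in the scene. Friction and masses are not known exactly. Their poses are not given: they have to be found in the camera images.
- sieve: Orange plastic hand sieve, 172 x 184 mm (x, y), walls 42 mm high, handle bar over its middle. Origin: centre of its underside; z up; x along the bar. Legs at x = +-89 mm carry a 14 mm steel bar along x, axis 115 mm above the underside, x from -129 to +129 mm. About 0.35 kg, varies. It starts standing on the shelf, three capsules on its solid middle strip, a can on either side.
- sieve_grip (a point): Centre of the sieve's black grip in the middle of the bar: 70 mm long (x), 16 mm wide (y), 24 mm high. On the bar axis, 115 mm above the sieve's underside. Axes as the sieve's.
- sieve_floor (a point): Centre of the sieve floor's upper face, 12 mm above its underside. Solid strip at y -24 to 24 mm; on each side three openings, 46 to 50 by 50 mm, parted by thin wires at x = +-26 mm; inner walls at y = +-88 mm. Contents slide with friction about 0.25: carried gently they stay; brisk 60 mm strokes along y (about 0.4 m/s) slide the capsules off the strip into the openings, often only after several.
- bar_end_a (a point): Point on the bar axis 108 mm towards +x from the grip's centre (where a hook takes it).
- bar_end_b (a point): Point on the bar axis 108 mm towards -x from the grip's centre (where a hook takes it).
- tub: Grey open plastic tub fixed on the shelf, 260 x 250 mm (x, y), 75 mm high, walls and floor 4 mm. Origin: centre of its underside.
- bracket: Fixed stand, two snap hooks. Origin: centre of its foot (250 x 34 mm) on the shelf. Posts at x = +-108 mm (14 mm thick in x, 44 mm in y) end in hooks open at the top: floor 126 mm above the shelf, inside 33 mm wide (y), tips flaring to y = +-34 mm at 195 mm height. The bar goes straight down into both, along the stand's x, either way round; the sieve then hangs between the posts, 18 mm above the shelf.
- bracket_seat (a point): The point midway between the two hooks where the centre of the grip lies when hung up: 133 mm above the shelf, on the stand's z axis. x runs from hook to hook.
- gate_a (a joint): Red sprung gate of the hook at the stand's +x, rad: 0 shut (level, 173 mm above the shelf, 29 mm long, closing the hook's mouth), up to 1.5 when pushed fully down and in. Springs back by itself; takes about 3 N to open. Fully under the gate is when the bar lies on the hook's floor.
- gate_b (a joint): Red sprung gate of the hook at the stand's -x, the same.
- capsule_a: Gold-coloured used coffee capsule, aluminium, a cone 37 mm wide at its base and 28 mm high, 14 g, standing on its wide end. Origin: centre of the wide end.
- capsule_b: Red coffee capsule, the same size.
- capsule_c: Blue coffee capsule, the same size.
- can_a: Aluminium drink can crushed flat end to end, green and silver, a puck 63 mm across and 29 mm high, 15 g; too large for the openings. Origin: centre of its underside.
- can_b: Crushed can, red and silver, the same size.
- wine_bottle: Empty green glass wine bottle, standing, 74 mm across, 295 mm high. Bystander. Origin: centre of its underside.
- pet_bottle: Clear PET bottle with blue cap, standing, 66 mm across, 210 mm high. Bystander. Origin: centre of its underside.
- tin_can: Steel tin can, standing, 77 mm across, 110 mm high. Bystander. Origin: centre of its underside.
Not all that is in view belongs to the job. What is shaped like the can_a but turquoise is not meant.

How it is judged:
By the outcome, as a careful person would: the job done as asked, in the order asked, and still so for the second after the job is handed in, with the robot touching nothing.
It also fails if it takes over 69 s, if anything falls off the work surface, if the arm or the gripper's body presses on something with over 40 N, if the wrist force passes 120 N, or if a joint passes its speed limit or range.

## Working session

There is one attempt and no reset: what is moved stays moved. The work goes in short steps, Python scripts to look and compute and a tool call to move; the robot and the scene stay as the last step left them, time stands still between calls to the robot, and variables do not carry over. Pictures are saved under pics/ and viewed, at most 12 in all, crops included, and the job is handed in when it is done.

Besides the shell and the picture viewer there is one more tool, called as name(argument=value, ...), one argument or row to a line, values as JSON. apply_moves: Moves the arm, as the interface text tells. Its arguments: {"type":"object","properties":{"series":{"type":"array"},"grip_force":{"type":"number"}},"required":["series"]}

```bash
mkdir -p pics; ls
cat > h.py <<'E'
import numpy as np, cv2
from rig import telemetry, get_image, env
def cloud(im):
    h,w=im["z_map"].shape; f=h/2/np.tan(np.radians(im["vertical_fov"])/2)
    v,u=np.mgrid[:h,:w]; z=im["z_map"]
    P=np.stack([(u-im["cx"])/f*z,-(v-im["cy"])/f*z,-z],-1)
    if "eye" in im: return P@np.array(im["attitude"]).T+np.array(im["eye"])
    M=np.array(im["mount"]); s=telemetry.observe()
    P=P@M[:3,:3].T+M[:3,3]
    return P@np.array(s["tool_rot"]).T+np.array(s["position"])
def save(im,n): cv2.imwrite(f"pics/{n}.png",im["frame"][...,::-1])
E
python3 - <<'E'
from h import *
print(env.pinch_z, telemetry.observe())
for n in("scene","top"):
    im=get_image(n); save(im,n); np.savez(n,P=cloud(im),f=im["frame"]); print({k:v for k,v in im.items() if k not in("frame","z_map")})
a=np.vstack([cv2.imread("pics/scene.png"),])
E
```

```text
pics
0.0187 {'time_s': 0.0, 'q': array([-8.56161259e+01,  2.18436010e+01,  7.43850862e+01,  7.77586076e-04,
        8.38558758e+01, -1.23363573e+01]), 'qvel': array([-0.03314486,  0.00453591,  0.0121862 , -0.04237626, -0.0171735 ,
        0.01644821]), 'joint_efforts': array([ 8.31669568e-04, -4.48458874e+01, -2.31274974e+01, -1.15304128e-04,
        4.66117592e-03, -1.26463328e-05]), 'position': array([ 0.15820826, -0.52646208,  0.23068534]), 'tool_rot': array([[ 9.57721404e-01,  2.87697242e-01, -9.93615375e-05],
       [ 2.87697071e-01, -9.57720328e-01,  1.47261468e-03],
       [ 3.28506617e-04, -1.43894062e-03, -9.99998911e-01]]), 'ft_force': array([-0.05414041, -0.19611937,  0.14059907]), 'wrist_torque': array([ 0.01987489,  0.01225824, -0.01743393]), 'gripper_force': 0.0, 'grip_width': 0.08531815994692077}
{'vertical_fov': 53.60956638728788, 'cx': 274.2105545324297, 'cy': 218.28037943872843, 'eye': array([ 1.50316762, -0.06450295,  0.72477251]), 'attitude': array([[ 0.18010513, -0.52151305,  0.83401816],
       [ 0.98342736,  0.1133992 , -0.14146113],
       [-0.02080317,  0.84567415,  0.53329398]])}
{'vertical_fov': 42.88811278933698, 'cx': 272.28842175667035, 'cy': 211.37567099023298, 'eye': array([0.22790574, 0.08823117, 1.60811448]), 'attitude': array([[ 2.31123394e-02,  9.75577648e-01, -2.18435511e-01],
       [-9.99720848e-01,  2.36253388e-02, -2.63396300e-04],
       [ 4.90364940e-03,  2.18380622e-01,  9.75851350e-01]])}
```

View pics/scene.png

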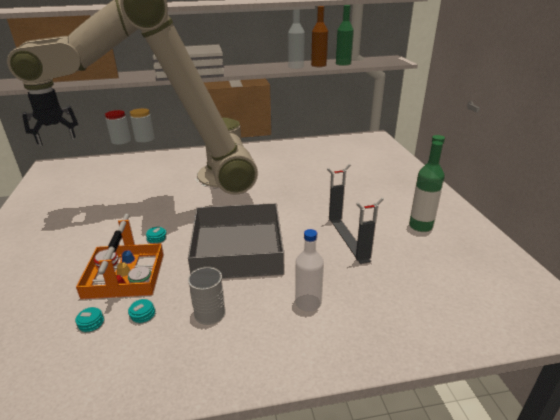

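View pics/top.png

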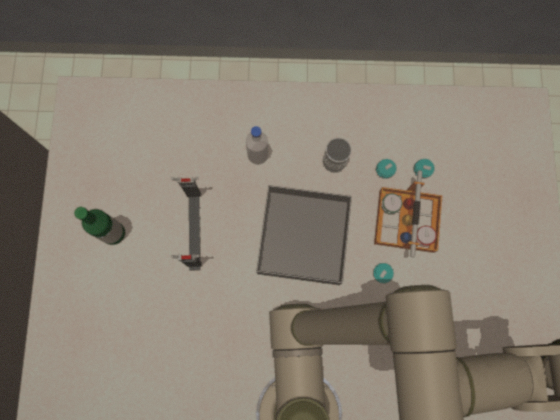

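The scene view shows the sieve at (122,262), the tub at (237,238), the hooks at (338,195) and (367,232), the PET bottle at (310,272), the tin at (207,295) and the wine bottle at (427,190). In the top view the sieve is at (408,218), its black grip at (417,212), the tub at (304,235), and the hooks at (188,185) and (190,260).

Things that could be taken for what I want: the only orange sieve is at top (408,218). The cans in it are at (392,203) and (427,235). The turquoise pucks at (386,168), (424,168) and (383,272) are decoys. The grip is the black block at (417,212).

Run:
```python
from h import *
d=np.load("top.npz");P=d["P"];f=d["f"]
print("table z",np.median(P[300:350,100:200,2]))
hsv=cv2.cvtColor(f,cv2.COLOR_RGB2HSV)
v,u=np.mgrid[:420,:560]
def rect(m,n):
    p=P[m][:,:2].astype(np.float32); r=cv2.minAreaRect(p*1000); print(n,len(p),r, P[m][:,2].mean())
reg=(u>370)&(u<450)&(v>165)&(v<262)
org=(hsv[...,0]<14)&(hsv[...,1]>170)
m=reg&org&(P[...,2]>.03)&(P[...,2]<.05); rect(m,"sieve walls")
m=reg&(P[...,2]>.105)&(P[...,2]<.14); rect(m,"bar")
g=m&(f.max(-1)<70); rect(g,"grip")
reg=(u>250)&(u<360)&(v>175)&(v<290)
rect(reg&(P[...,2]>.066)&(P[...,2]<.085),"tub rim")
reg=(u>165)&(u<215)&(v>170)&(v<275)
for a,b in((.16,.22),):
  for lo,hi in((170,222),(222,275)):
    m=reg&(v>=lo)&(v<hi)&(P[...,2]>a)&(P[...,2]<b); rect(m,f"hook{lo}")
    red=m&(hsv[...,1]>150)&((hsv[...,0]<10)|(hsv[...,0]>170)); rect(red,"red")
rect(reg&(P[...,2]>.003)&(P[...,2]<.02)&(f.max(-1)<110),"foot")
d=np.load("scene.npz");P=d["P"];f=d["f"];hsv=cv2.cvtColor(f,cv2.COLOR_RGB2HSV)
for lo,hi,a,b in((325,352,160,225),(352,382,195,265)):
    m=(u>lo)&(u<hi)&(v>a)&(v<b)&(P[...,2]>.14)&(P[...,2]<.21)&(P[...,0]<.9)&(P[...,0]>.2); rect(m,"S hook")
    red=m&(hsv[...,1]>120)&((hsv[...,0]<10)|(hsv[...,0]>170)); rect(red,"red")
m=(u>75)&(u<140)&(v>215)&(v<295)&(P[...,2]>.105)&(P[...,2]<.14);rect(m,"S bar")
m=(u>180)&(u<290)&(v>200)&(v<280)&(P[...,2]>.068)&(P[...,2]<.082);rect(m,"S tub")
i=get_image("top")["frame"][150:290,360:470]; cv2.imwrite("pics/c.png",cv2.resize(i,None,fx=4,fy=4,interpolation=2)[...,::-1])
```

```text
table z 0.0007335532999460659
sieve walls 1 ((574.62158203125, -231.24957275390625), (0.0, 0.0), 0.0) 0.044057257159791696
bar 523 ((566.5277099609375, -322.2038879394531), (30.367610931396484, 255.0314178466797), 82.89405822753906) 0.12198586349816837
grip 111 ((566.748779296875, -319.3726806640625), (12.663392066955566, 64.1897964477539), 85.6198501586914) 0.1253947789058005
tub rim 580 ((509.5500183105469, -7.08868408203125), (250.36688232421875, 261.6982116699219), 83.58039855957031) 0.07435877843773281
hook170 107 ((633.8346557617188, 332.722412109375), (15.746222496032715, 74.46394348144531), 3.945668935775757) 0.17884948970422856
red 14 ((634.3606567382812, 333.3574523925781), (17.03522300720215, 5.480259895324707), 86.63219451904297) 0.1744408905835178
hook222 109 ((417.91455078125, 318.318603515625), (15.547090530395508, 74.80674743652344), 6.210733890533447) 0.18011647790296226
red 27 ((417.23004150390625, 317.59991455078125), (23.093490600585938, 6.467328071594238), 89.3320541381836) 0.17559771383383982
foot 584 ((524.2169799804688, 323.8978576660156), (242.50596618652344, 47.82984161376953), 2.242635726928711) 0.007831329725050525
S hook 128 ((419.9428405761719, 320.13763427734375), (17.906200408935547, 74.06838989257812), 6.953757286071777) 0.16751389810301026
red 12 ((420.7004699707031, 318.3090515136719), (20.20098304748535, 7.973268985748291), 88.69789123535156) 0.17279635700966203
S hook 176 ((634.92333984375, 330.4806823730469), (16.681730270385742, 69.89973449707031), 5.934854984283447) 0.166761838836843
red 18 ((635.0604858398438, 332.5960998535156), (24.026018142700195, 10.631474494934082), 89.98181915283203) 0.1730033221489462
S bar 501 ((570.6192626953125, -322.210205078125), (30.242168426513672, 253.74850463867188), 83.14944458007812) 0.11863773032770189
S tub 547 ((510.087890625, -6.32623291015625), (249.707275390625, 267.6279602050781), 83.80238342285156) 0.07159018534856118
```

View pics/c.png

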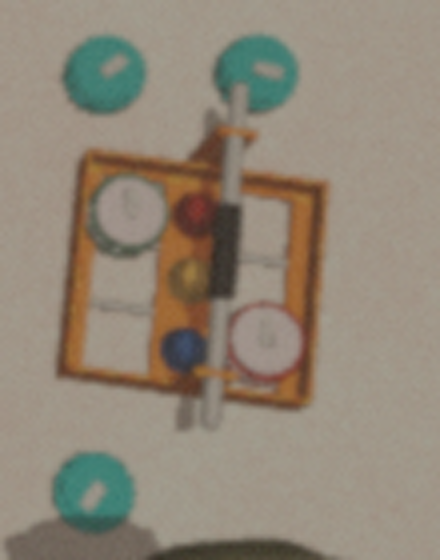

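The crop confirms the choice: an orange sieve with a black grip at crop (227,250), red, gold and blue capsules on its middle strip, a silver can on each side, and turquoise decoys outside it.

```bash
cat >> h.py <<'E'
from scipy.spatial.transform import Rotation as R
def plan(t,yaw,n):
    """rows count n: per-row tool shift (mm, no turn first) and tool-z turn to reach target with tool x at yaw, z down"""
    s=telemetry.observe(); T=np.array(s["tool_rot"]); d=T.T@(np.array(t)-s["position"])*1000
    c,si=np.cos(np.radians(yaw)),np.sin(np.radians(yaw))
    G=np.array([[c,si,0],[si,-c,0],[0,0,-1]])
    rv=np.degrees(R.from_matrix(T.T@G).as_rotvec())
    print("pos",s["position"].round(4),"t",s["time_s"],"F",s["ft_force"].round(1),"\nshift",d.round(1),"per row",(d/n).round(1),"turn",rv.round(2),"per",(rv/n).round(2))
def pca(p):
    c=p[:,:2].mean(0); w=np.linalg.svd(p[:,:2]-c,full_matrices=False)[2][0]; w=w*np.sign(w[0]); return c.round(4),np.degrees(np.arctan2(w[1],w[0])).round(2)
E
python3 - <<'E'
from h import *
v,u=np.mgrid[:420,:560]
d=np.load("top.npz");P=d["P"];f=d["f"]
reg=(u>370)&(u<450)&(v>165)&(v<262)
m=reg&(P[...,2]>.112)&(P[...,2]<.14); print("bar",pca(P[m])); print(pca(P[m&(f.max(-1)<70)]))
d=np.load("scene.npz");P2=d["P"]
m=(u>75)&(u<140)&(v>215)&(v<295)&(P2[...,2]>.112)&(P2[...,2]<.14);print("S bar",pca(P2[m]))
plan([.568,-.321,.25],-6.5,9)
E
```

```text
bar (array([ 0.5636, -0.3209]), np.float64(-6.8))
(array([ 0.5663, -0.3188]), np.float64(-6.38))
S bar (array([ 0.5889, -0.3223]), np.float64(-7.02))
pos [ 0.1582 -0.5265  0.2309] t 0.15 F [ 0.2  0.3 -0.2] 
shift [451.6 -79.  -19. ] per row [50.2 -8.8 -2.1] turn [-0.06 -0.   23.22] per [-0.01 -0.    2.58]
```

apply_moves(
  series=[
    [50.2, -8.8, -2.1, 0, 0, 0, 1],
    [50.2, -8.8, -2.1, 0, 0, 0, 1],
    [50.2, -8.8, -2.1, 0, 0, 0, 1],
    [50.2, -8.8, -2.1, 0, 0, 0, 1],
    [50.2, -8.8, -2.1, 0, 0, 0, 1],
    [50.2, -8.8, -2.1, 0, 0, 0, 1],
    [50.2, -8.8, -2.1, 0, 0, 0, 1],
    [50.2, -8.8, -2.1, 0, 0, 0, 1],
    [50.2, -8.8, -2.1, 0, 0, 0, 1],
    [0, 0, 0, 0, 0, 7.74, 1],
    [0, 0, 0, 0, 0, 7.74, 1],
    [0, 0, 0, 0, 0, 7.74, 1],
  ],
)

```text
time_s: 1.65
position: [0.5682, -0.3207, 0.2497]
tool_rot: [[0.993, -0.117, -0.001], [-0.117, -0.993, 0.001], [-0.001, -0.001, -1.0]]
ft_force: [0.6, -0.0, -0.2]
grip_width: 0.0855
gripper_force: 0.0
```

Run:
```python
from h import *
s=telemetry.observe(); im=get_image("wrist"); save(im,"w1"); P=cloud(im); np.savez("w1",P=P,f=im["frame"])
print(s["position"],s["tool_rot"].round(3).tolist(), im["mount"])
m=(P[...,2]>.112)&(P[...,2]<.145)&(np.abs(P[...,1]+.32)<.06); print(m.sum(),pca(P[m]),P[m].min(0),P[m].max(0))
g=m&(im["frame"].max(-1)<70);print(g.sum(),pca(P[g]),P[g].min(0),P[g].max(0))
```

```text
[ 0.56818492 -0.32069257  0.24970061] [[0.993, -0.117, -0.001], [-0.117, -0.993, 0.001], [-0.001, -0.001, -1.0]] [[ 8.94864692e-04  9.62217654e-01  2.72279975e-01  6.97491153e-02]
 [ 9.99999210e-01 -6.20709346e-04 -1.09301646e-03  5.92896766e-04]
 [-8.82713008e-04  2.72280738e-01 -9.62217450e-01 -1.42173958e-01]
 [ 0.00000000e+00  0.00000000e+00  0.00000000e+00  1.00000000e+00]]
6425 (array([ 0.5828, -0.3254]), np.float64(-7.1)) [ 0.44090467 -0.34923491  0.11202831] [ 0.69502035 -0.29756076  0.12865703]
1726 (array([ 0.5699, -0.3238]), np.float64(-7.44)) [ 0.53513869 -0.33469695  0.11870672] [ 0.60297623 -0.312358    0.12865703]
```

View pics/w1.png

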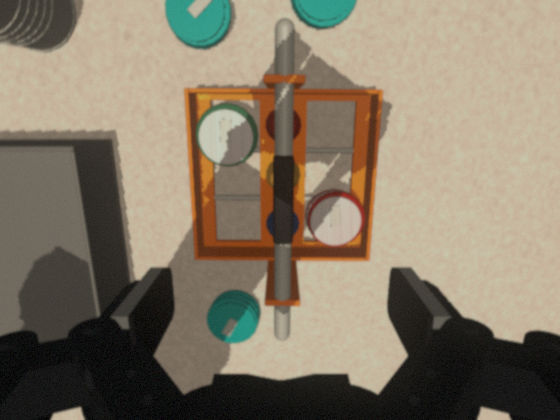

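The wrist view shows the grip at (284,195), centred between the fingers with the bar running vertically. One decoy lies at (235,315), below fingertip height.

apply_moves(
  series=[
    [1, 2.8, 30, 0, 0, 0.4, 1],
    [0, 0, 40, 0, 0, 0, 1],
    [0, 0, 40, 0, 0, 0, 1],
    [0, 0, 30, 0, 0, 0, 1],
    [0, 0, 13, 0, 0, 0, 1],
    [0, 0, 0, 0, 0, 0, 0],
    [0, 0, 0, 0, 0, 0, 0],
    [0, 0, 0, 0, 0, 0, 0],
    [0, 0, 0, 0, 0, 0, 0],
    [0, 0, 0, 0, 0, 0, 0],
    [0, 0, 0, 0, 0, 0, 0],
    [0, 0, 0, 0, 0, 0, 0],
  ],
  grip_force=100,
)

```text
time_s: 3.2
position: [0.5691, -0.3238, 0.0981]
tool_rot: [[0.993, -0.12, 0.001], [-0.12, -0.993, -0.001], [0.001, 0.001, -1.0]]
ft_force: [-0.7, 2.6, 5.1]
grip_width: 0.0142
gripper_force: 98.4
```

apply_moves(
  series=[
    [0, 0, -3, 0, 0, 0, 0],
    [0, 0, -7, 0, 0, 0, 0],
    [0, 0, -12, 0, 0, 0, 0],
    [0, 0, -16, 0, 0, 0, 0],
    [0, 0, -16, 0, 0, 0, 0],
    [0, 0, -16, 0, 0, 0, 0],
    [0, 0, -12, 0, 0, 0, 0],
    [0, 0, -7, 0, 0, 0, 0],
    [0, 0, -3, 0, 0, 0, 0],
    [0, 0, 0, 0, 0, 0, 0],
  ],
  grip_force=120,
)

```text
time_s: 4.45
position: [0.5687, -0.3238, 0.189]
tool_rot: [[0.993, -0.12, -0.0], [-0.12, -0.993, 0.0], [-0.0, -0.0, -1.0]]
ft_force: [0.7, -0.8, -3.8]
grip_width: 0.0143
gripper_force: 117.2
```

Run:
```python
from h import *
plan([.5098,-.0067,.192],-7,20)
im=get_image("wrist"); save(im,"w2"); P=cloud(im)
hsv=cv2.cvtColor(im["frame"],cv2.COLOR_RGB2HSV)
m=(hsv[...,0]<14)&(hsv[...,1]>170)&(np.abs(P[...,2]-.135)<.012)
p=P[m]; A=np.c_[p[:,:2]-p[:,:2].mean(0),np.ones(len(p))]; print(len(p),np.linalg.lstsq(A,p[:,2],rcond=None)[0], p[:,:2].min(0),p[:,:2].max(0))
s=telemetry.observe();print(s["wrist_torque"],s["grip_width"])
```

```text
pos [ 0.5687 -0.3238  0.189 ] t 4.45 F [ 0.7 -0.8 -3.8] 
shift [ -96.6 -307.7   -2.9] per row [ -4.8 -15.4  -0.1] turn [-0.02  0.03  0.1 ] per [-0.  0.  0.]
5200 [0.02134832 0.00675661 0.12937373] [ 0.47919645 -0.42248173] [ 0.66215339 -0.22777234]
[ 0.00487907 -0.04352821  0.01284985] 0.014137916785888938
```

View pics/w2.png

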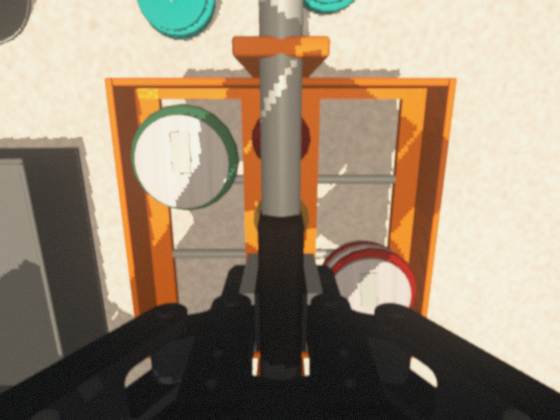

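The sieve is held level. The can, the red and gold capsules and the second can are still in it, at (183,157), (283,137), (283,213) and (368,285). Now I carry it gently to the tub.

apply_moves(
  series=[
    [-1.2, -4, 0, 0, 0, 0, 0],
    [-3, -9.5, 0, 0, 0, 0, 0],
    [-4.8, -15, 0, 0, 0, 0, 0],
    [-6.6, -21, 0, 0, 0, 0, 0],
    [-7.8, -25, 0, 0, 0, 0, 0],
    [-7.8, -25, 0, 0, 0, 0, 0],
    [-7.8, -25, 0, 0, 0, 0, 0],
    [-7.8, -25, 0, 0, 0, 0, 0],
    [-7.8, -25, 0, 0, 0, 0, 0],
    [-7.8, -25, 0, 0, 0, 0, 0],
    [-7.8, -25, 0, 0, 0, 0, 0],
    [-7.8, -25, 0, 0, 0, 0, 0],
  ],
)

```text
time_s: 6.0
position: [0.5209, -0.0651, 0.1893]
tool_rot: [[0.993, -0.12, 0.0], [-0.12, -0.993, -0.0], [0.0, 0.0, -1.0]]
ft_force: [0.4, -0.7, -3.8]
grip_width: 0.0142
gripper_force: 117.3
```

apply_moves(
  series=[
    [-6.6, -21, 0, 0, 0, 0, 0],
    [-5.4, -16, 0, 0, 0, 0, 0],
    [-3.6, -11, 0, 0, 0, 0, 0],
    [-2, -6, 0, 0, 0, 0, 0],
    [-1, -3, 0, 0, 0, 0, 0],
    [0, 0, 0, 0, 0, 0, 0],
    [0, 0, 0, 0, 0, 0, 0],
  ],
)

```text
time_s: 6.88
position: [0.5099, -0.0083, 0.1892]
tool_rot: [[0.993, -0.121, 0.0], [-0.121, -0.993, -0.0], [0.0, 0.0, -1.0]]
ft_force: [-0.5, 0.2, -3.1]
grip_width: 0.0143
gripper_force: 117.3
```

Run:
```python
from h import *
plan([.5098,-.0067,.189],-7,1)
for n in("scene","top"):
    im=get_image(n); save(im,n+"2")
a=cv2.imread("pics/scene2.png")[120:320,150:350];b=cv2.imread("pics/top2.png")[150:350,180:380]
cv2.imwrite("pics/c2.png",cv2.resize(np.hstack([a,b]),None,fx=2,fy=2))
```

```text
pos [ 0.5099 -0.0083  0.1892] t 6.875 F [-0.5  0.2 -3.1] 
shift [-0.3 -1.6  0.2] per row [-0.3 -1.6  0.2] turn [ 0.01 -0.    0.07] per [ 0.01 -0.    0.07]
```

View pics/c2.png

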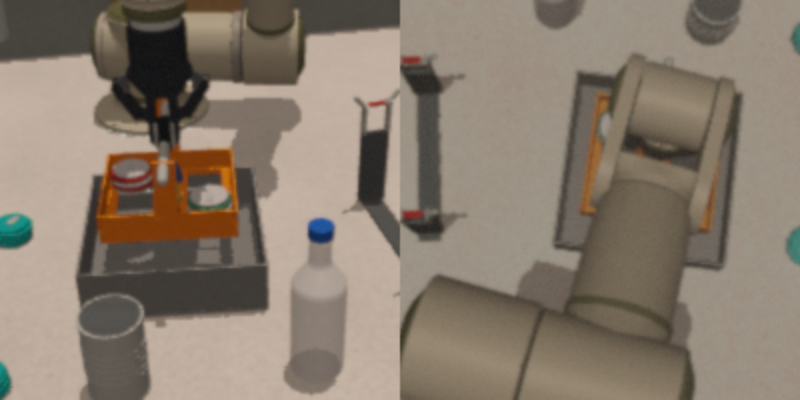

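The views show the sieve level inside the tub outline, cans at scene crop (130,175) and (208,197). Now I shake it.

apply_moves(
  series=[
    [0, -30, 0, 0, 0, 0, 0],
    [0, 56, 0, 0, 0, 0, 0],
    [0, -56, 0, 0, 0, 0, 0],
    [0, 56, 0, 0, 0, 0, 0],
    [0, -56, 0, 0, 0, 0, 0],
    [0, 56, 0, 0, 0, 0, 0],
    [0, -56, 0, 0, 0, 0, 0],
    [0, 56, 0, 0, 0, 0, 0],
    [0, -56, 0, 0, 0, 0, 0],
    [0, 28, 0, 0, 0, 0, 0],
    [0, 0, 0, 0, 0, 0, 0],
    [0, 0, 0, 0, 0, 0, 0],
  ],
)

```text
time_s: 8.48
position: [0.51, -0.006, 0.1892]
tool_rot: [[0.993, -0.121, 0.0], [-0.121, -0.993, 0.0], [0.0, -0.0, -1.0]]
ft_force: [0.1, 0.1, -3.4]
grip_width: 0.0141
gripper_force: 120.5
```

```bash
cat > chk.py <<'E'
from h import *
import sys
plan([.5098,-.0067,.189],-7,1)
im=get_image("wrist"); a=im["frame"]
im2=get_image("scene"); b=cv2.resize(im2["frame"][150:290,170:300],(390,420),interpolation=2)
cv2.imwrite(f"pics/{sys.argv[1]}.png",cv2.resize(np.hstack([a[:,80:480],b]),(790,420))[...,::-1])
for n,i in(("w",im),("s",im2)):
    P=cloud(i); h=cv2.cvtColor(i["frame"],cv2.COLOR_RGB2HSV); reg=(np.abs(P[...,0]-.51)<.13)&(np.abs(P[...,1]+.007)<.13)&(P[...,2]<.14)
    for c,m in(("blue",(h[...,0]>100)&(h[...,0]<130)&(h[...,1]>120)),("red",((h[...,0]<4)|(h[...,0]>172))&(h[...,1]>130)),("gold",(h[...,0]>16)&(h[...,0]<28)&(h[...,1]>110))):
        k=reg&m; 
        if k.sum()>3: print(n,c,k.sum(),np.median(P[k],0).round(3))
E
python3 chk.py k1
```

```text
pos [ 0.51   -0.006   0.1892] t 8.475 F [ 0.1  0.1 -3.4] 
shift [-0.2  0.7  0.2] per row [-0.2  0.7  0.2] turn [-0.01 -0.    0.06] per [-0.01 -0.    0.06]
w blue 6 [0.447 0.038 0.025]
w red 922 [ 0.484 -0.061  0.127]
w gold 3493 [0.561 0.067 0.103]
s red 108 [ 0.487 -0.045  0.111]
s gold 98 [0.517 0.005 0.023]
```

View pics/k1.png

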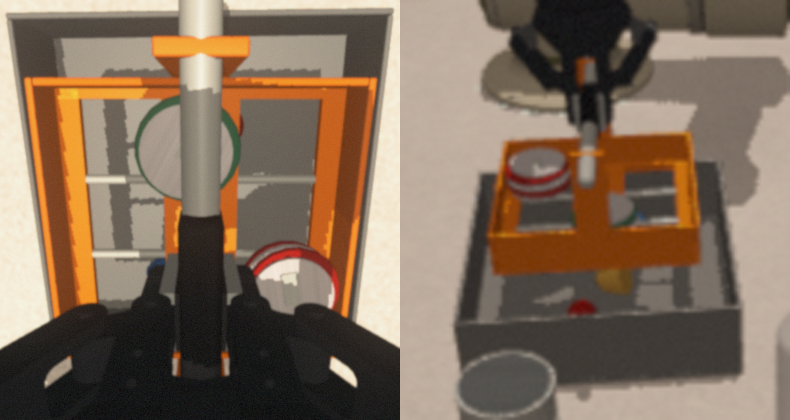

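Gold shows in the tub at (615,278), a red spot at (580,308), and blue low at wrist (157,265). There is also something dark red beside the can at (241,125), so I check its height.

Run:
```python
from h import *
for n in("wrist","scene"):
    i=get_image(n);P=cloud(i);h=cv2.cvtColor(i["frame"],cv2.COLOR_RGB2HSV)
    reg=(np.abs(P[...,0]-.51)<.13)&(np.abs(P[...,1]+.007)<.13)&(P[...,2]<.15)
    for c,m in(("blue",(h[...,0]>95)&(h[...,0]<135)&(h[...,1]>90)),("red",((h[...,0]<5)|(h[...,0]>170))&(h[...,1]>120)),("gold",(h[...,0]>16)&(h[...,0]<28)&(h[...,1]>90))):
        k,l,st,ce=cv2.connectedComponentsWithStats((reg&m).astype(np.uint8))
        for j in range(1,k):
            if st[j,4]>4: print(n,c,st[j,4],ce[j].round(),np.median(P[l==j],0).round(3), h[l==j].mean(0).round())
    if n=="wrist":
        print("patch",[(x,P[y,x].round(3),i["frame"][y,x]) for x,y in((316,125),(324,125),(322,120),(322,132))])
```

```text
wrist blue 62 [238. 262.] [0.447 0.04  0.025] [108. 110.  81.]
wrist red 18 [322. 125.] [ 0.56  -0.048  0.016] [  4. 162.  96.]
wrist red 162 [346. 250.] [ 0.486 -0.046  0.111] [  3. 157. 103.]
wrist red 924 [380. 263.] [ 0.483 -0.066  0.127] [  2. 188. 156.]
wrist gold 29 [109.  90.] [0.598 0.073 0.133] [ 17. 197. 244.]
wrist gold 3181 [162. 156.] [0.563 0.068 0.103] [ 17. 203. 243.]
wrist gold 9 [404.  90.] [ 0.58  -0.09   0.103] [ 18. 206. 230.]
wrist gold 12 [111. 107.] [0.59  0.074 0.133] [ 17. 196. 244.]
wrist gold 5 [306. 112.] [ 0.575 -0.029  0.125] [ 21. 117.  98.]
wrist gold 5 [113. 123.] [0.582 0.075 0.133] [ 17. 195. 245.]
wrist gold 5 [309. 179.] [ 0.537 -0.027  0.125] [ 22. 117.  99.]
wrist gold 6 [304. 186.] [ 0.534 -0.023  0.126] [ 21. 114. 103.]
wrist gold 13 [258. 212.] [0.515 0.008 0.103] [ 17. 197. 236.]
wrist gold 150 [311. 239.] [ 0.491 -0.025  0.103] [ 17. 207. 242.]
wrist gold 8 [255. 236.] [0.498 0.012 0.103] [ 17. 203. 237.]
wrist gold 7 [169. 281.] [0.472 0.076 0.103] [ 17. 213. 244.]
patch [(316, array([ 0.566, -0.036,  0.103]), array([161,  93,  44], dtype=uint8)), (324, array([ 0.559, -0.051,  0.004]), array([102,  79,  71], dtype=uint8)), (322, array([ 0.564, -0.049,  0.011]), array([97, 54, 42], dtype=uint8)), (322, array([ 0.554, -0.048,  0.012]), array([97, 63, 54], dtype=uint8))]
scene red 47 [214. 209.] [ 0.483 -0.065  0.125] [  2. 170. 111.]
scene red 30 [218. 214.] [ 0.484 -0.055  0.11 ] [  2. 155.  91.]
scene red 38 [230. 252.] [ 0.564 -0.033  0.029] [  2. 186.  93.]
scene gold 82 [241. 243.] [0.516 0.004 0.02 ] [ 18. 173. 105.]
```

All three capsules are in the tub with heights of 3 cm or less: red (.564,-.035), gold (.516,.004), blue (.447,.040). Both cans are still in the sieve. Next comes the carry towards the stand.

```bash
cat >> h.py <<'E'
def path(t,yaw,prof):
    """gentle rows (tool frame) with speed profile"""
    s=telemetry.observe(); p0=np.array(s["position"]); T=R.from_matrix(s["tool_rot"]); p1=np.array(t)
    c,si=np.cos(np.radians(yaw)),np.sin(np.radians(yaw)); G=R.from_matrix(np.array([[c,si,0],[si,-c,0],[0,0,-1]]))
    rv=(T.inv()*G).as_rotvec(); f=np.cumsum(prof)/np.sum(prof); a=0
    for k in f:
        C=T*R.from_rotvec(rv*a); d=C.inv().apply((p1-p0)*(k-a))*1000
        print([*[round(float(x),1) for x in d],*[round(float(x),2) for x in np.degrees(rv*(k-a))],0]); a=k
E
python3 - <<'E'
from h import *
d=np.load("scene.npz");P=d["P"];v,u=np.mgrid[:420,:560]
for n,(a,b,c,e) in {"pet":(290,330,232,300),"wine":(410,442,138,225),"tin":(190,225,270,315)}.items():
    q=P[c:e,a:b].reshape(-1,3); q=q[(q[:,2]>.03)&(q[:,0]>.2)&(q[:,0]<1)]; print(n,np.percentile(q,5,0).round(3),np.percentile(q,95,0).round(3))
path([.52,.19,.228],3.2,[1,3,5,7,8,8,8,8,7,5,3,1])
E
```

```text
pet [0.771 0.109 0.044] [0.802 0.163 0.203]
wine [0.503 0.535 0.043] [0.545 0.586 0.269]
tin [ 0.735 -0.133  0.036] [ 0.793 -0.069  0.11 ]
[-0.2, -3.1, -0.6, -0.0, 0.0, -0.16, 0]
[-0.6, -9.2, -1.8, -0.0, 0.0, -0.47, 0]
[-0.9, -15.3, -3.0, -0.0, 0.0, -0.79, 0]
[-1.0, -21.4, -4.2, -0.0, 0.0, -1.1, 0]
[-0.6, -24.5, -4.8, -0.0, 0.0, -1.26, 0]
[-0.1, -24.5, -4.8, -0.0, 0.0, -1.26, 0]
[0.5, -24.5, -4.8, -0.0, 0.0, -1.26, 0]
[1.0, -24.5, -4.8, -0.0, 0.0, -1.26, 0]
[1.3, -21.4, -4.2, -0.0, 0.0, -1.1, 0]
[1.3, -15.3, -3.0, -0.0, 0.0, -0.79, 0]
[0.9, -9.1, -1.8, -0.0, 0.0, -0.47, 0]
[0.3, -3.0, -0.6, -0.0, 0.0, -0.16, 0]
```

apply_moves(
  series=[
    [-0.2, -3.1, -0.6, 0, 0, -0.16, 0],
    [-0.6, -9.2, -1.8, 0, 0, -0.47, 0],
    [-0.9, -15.3, -3.0, 0, 0, -0.79, 0],
    [-1.0, -21.4, -4.2, 0, 0, -1.1, 0],
    [-0.6, -24.5, -4.8, 0, 0, -1.26, 0],
    [-0.1, -24.5, -4.8, 0, 0, -1.26, 0],
    [0.5, -24.5, -4.8, 0, 0, -1.26, 0],
    [1.0, -24.5, -4.8, 0, 0, -1.26, 0],
    [1.3, -21.4, -4.2, 0, 0, -1.1, 0],
    [1.3, -15.3, -3.0, 0, 0, -0.79, 0],
    [0.9, -9.1, -1.8, 0, 0, -0.47, 0],
    [0.3, -3.0, -0.6, 0, 0, -0.16, 0],
  ],
)

```text
time_s: 10.18
position: [0.52, 0.1902, 0.2276]
tool_rot: [[0.998, 0.056, -0.0], [0.056, -0.998, -0.0], [-0.0, 0.0, -1.0]]
ft_force: [0.1, 0.6, -4.5]
grip_width: 0.0139
gripper_force: 120.5
```

Run:
```python
from h import *
s=telemetry.observe(); print(s["time_s"],s["position"],np.degrees(np.arctan2(s["tool_rot"][1][0],s["tool_rot"][0][0])),s["ft_force"])
tops=[]
for n in("top","scene","wrist"):
    i=get_image(n);P=cloud(i);h=cv2.cvtColor(i["frame"],cv2.COLOR_RGB2HSV)
    for lo,hi in((.38,.46),(.60,.67)):
        m=(P[...,0]>lo)&(P[...,0]<hi)&(P[...,1]>.27)&(P[...,1]<.38)&(P[...,2]>.10)&(P[...,2]<.215)
        k=m&(P[...,2]>.165)
        red=k&(h[...,1]>120)&((h[...,0]<10)|(h[...,0]>170))
        if m.sum()>20:
            q=P[k]; print(n,lo,m.sum(),k.sum(),"min/max",np.percentile(q,2,0).round(4),np.percentile(q,98,0).round(4),"mid",((np.percentile(q,2,0)+np.percentile(q,98,0))/2)[:2].round(4))
    # held bar points
    b=(np.abs(P[...,2]-.250)<.012)&(np.abs(P[...,1]-.19)<.05)&(np.abs(P[...,0]-.52)<.15)
    if b.sum()>30: print(n,"bar",b.sum(),pca(P[b]),P[b].min(0).round(3),P[b].max(0).round(3))
save(i,"w3")
```

```text
10.175 [0.51998176 0.19024076 0.22761433] 3.214937829409986 [ 0.07232021  0.6466483  -4.49962592]
top 0.38 181 110 min/max [0.4107 0.2822 0.1674] [0.4255 0.3527 0.1964] mid [0.4181 0.3174]
top 0.6 185 95 min/max [0.6249 0.3043 0.1686] [0.6398 0.3668 0.1952] mid [0.6324 0.3356]
top bar 48 (array([0.5416, 0.189 ]), np.float64(4.03)) [0.491 0.169 0.239] [0.646 0.203 0.262]
scene 0.38 263 94 min/max [0.4137 0.2736 0.1658] [0.4512 0.354  0.1914] mid [0.4324 0.3138]
scene 0.6 410 113 min/max [0.629  0.2967 0.1658] [0.6424 0.3653 0.192 ] mid [0.6357 0.331 ]
scene bar 334 (array([0.558 , 0.1897]), np.float64(3.19)) [0.398 0.17  0.238] [0.649 0.21  0.262]
wrist 0.38 2784 523 min/max [0.4177 0.2756 0.1657] [0.4591 0.3507 0.192 ] mid [0.4384 0.3131]
wrist 0.6 3670 557 min/max [0.6278 0.3038 0.1654] [0.6327 0.3305 0.1792] mid [0.6303 0.3172]
wrist bar 19036 (array([0.5616, 0.191 ]), np.float64(3.21)) [0.489 0.168 0.238] [0.621 0.21  0.262]
```

View pics/w3.png

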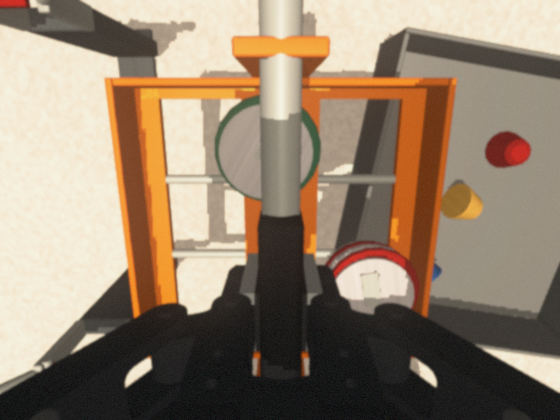

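The wrist view shows the red, gold and blue capsules in the tub at (508,149), (461,200) and (436,269). Both cans are in the sieve and the +x hook is at top left (80,20). Next I move over the hooks.

Run:
```python
from h import *
path([.5265,.3258,.228],3.3,[1,3,5,6,6,6,5,3,1])
```

```text
[0.4, -3.8, -0.0, 0.0, 0.0, -0.0, 0]
[1.2, -11.3, -0.0, 0.0, 0.0, -0.01, 0]
[1.9, -18.8, -0.1, 0.0, 0.0, -0.02, 0]
[2.3, -22.6, -0.1, 0.0, 0.0, -0.02, 0]
[2.3, -22.6, -0.1, 0.0, 0.0, -0.02, 0]
[2.4, -22.6, -0.1, 0.0, 0.0, -0.02, 0]
[2.0, -18.8, -0.1, 0.0, 0.0, -0.02, 0]
[1.2, -11.3, -0.0, 0.0, 0.0, -0.01, 0]
[0.4, -3.8, -0.0, 0.0, 0.0, -0.0, 0]
```

apply_moves(
  series=[
    [0.4, -3.8, 0, 0, 0, 0, 0],
    [1.2, -11.3, 0, 0, 0, 0, 0],
    [1.9, -18.8, 0, 0, 0, 0, 0],
    [2.3, -22.6, 0, 0, 0, 0, 0],
    [2.3, -22.6, 0, 0, 0, -0.1, 0],
    [2.4, -22.6, 0, 0, 0, 0, 0],
    [2.0, -18.8, 0, 0, 0, 0, 0],
    [1.2, -11.3, 0, 0, 0, 0, 0],
    [0.4, -3.8, 0, 0, 0, 0, 0],
    [0, 0, 0, 0, 0, 0, 0],
    [0, 0, 0, 0, 0, 0, 0],
  ],
)

```text
time_s: 11.7
position: [0.5266, 0.3255, 0.2278]
tool_rot: [[0.998, 0.057, 0.0], [0.057, -0.998, -0.0], [0.0, 0.0, -1.0]]
ft_force: [1.3, -0.2, -3.9]
grip_width: 0.0143
gripper_force: 120.5
```

Run:
```python
from h import *
s=telemetry.observe(); print(s["time_s"],s["position"],np.degrees(np.arctan2(s["tool_rot"][1][0],s["tool_rot"][0][0])),s["ft_force"])
F=[]
for n in("top","scene","wrist"):
    i=get_image(n);P=cloud(i);save(i,n+"4");F.append(i["frame"])
    for lo,hi in((.40,.44),(.61,.66)):
        m=(P[...,0]>lo)&(P[...,0]<hi)&(P[...,1]>.27)&(P[...,1]<.385)
        k=m&(P[...,2]>.15)&(P[...,2]<.215)
        b=m&(P[...,2]>.235)&(P[...,2]<.262)
        for nm,w in(("hook",k),("bar",b)):
            if w.sum()>8:
                q=P[w]; a,c=np.percentile(q,2,0),np.percentile(q,98,0); print(n,lo,nm,w.sum(),a.round(4),c.round(4),"midy",((a+c)/2)[1].round(4))
a=cv2.resize(F[1][130:280,290:410],(480,600),interpolation=2); b=cv2.resize(F[2][:200,150:410],(320,246))
c=np.zeros((600,800,3),np.uint8); c[:,:480]=a; c[:246,480:]=b
cv2.imwrite("pics/m4.png",c[...,::-1])
```

```text
11.7 [0.52661716 0.32550957 0.22775652] 3.2396769484703305 [ 1.27187054 -0.16905797 -3.89870855]
top 0.61 hook 24 [0.6102 0.271  0.1521] [0.6376 0.3028 0.195 ] midy 0.2869
scene 0.4 hook 180 [0.4173 0.285  0.152 ] [0.4399 0.3758 0.2122] midy 0.3304
scene 0.4 bar 13 [0.4059 0.3065 0.2364] [0.4397 0.3319 0.2495] midy 0.3192
scene 0.61 hook 437 [0.611  0.2747 0.1513] [0.6421 0.3641 0.2126] midy 0.3194
scene 0.61 bar 104 [0.6109 0.316  0.237 ] [0.653  0.345  0.2501] midy 0.3305
wrist 0.4 hook 237 [0.4222 0.2997 0.1528] [0.4398 0.3378 0.1853] midy 0.3188
wrist 0.61 hook 3117 [0.6101 0.2737 0.1699] [0.6399 0.3673 0.2059] midy 0.3205
wrist 0.61 bar 4076 [0.6102 0.3161 0.2406] [0.6263 0.3436 0.2523] midy 0.3298
```

View pics/m4.png

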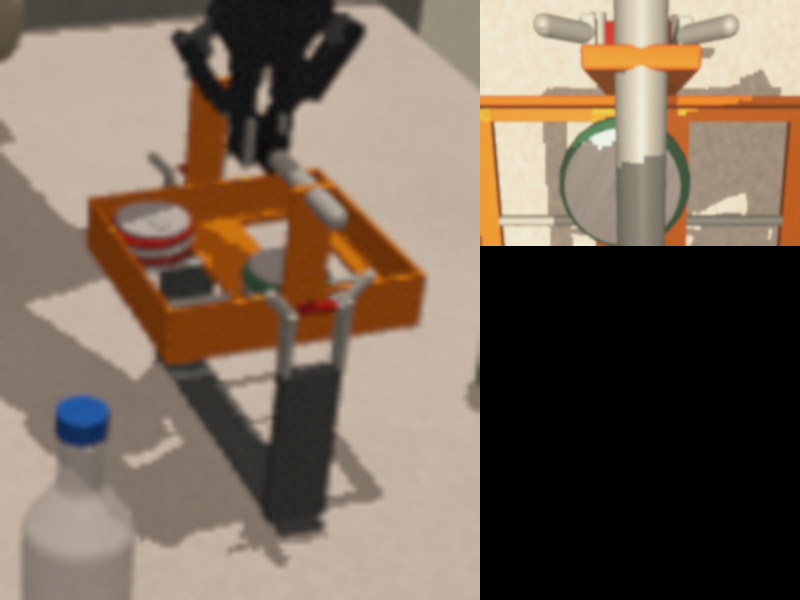

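The bar is centred over the +x hook: crop bar at x≈640, tips at 537 and 740. The cans are still in the sieve. Lowering it now.

apply_moves(
  series=[
    [0, 0, 4, 0, 0, 0, 0],
    [0, 0, 8, 0, 0, 0, 0],
    [0, 0, 12, 0, 0, 0, 0],
    [0, 0, 12, 0, 0, 0, 0],
    [0, 0, 10, 0, 0, 0, 0],
    [0, 0, 8, 0, 0, 0, 0],
    [0, 0, 6, 0, 0, 0, 0],
    [0, 0, 4, 0, 0, 0, 0],
    [0, 0, 4, 0, 0, 0, 0],
    [0, 0, 4, 0, 0, 0, 0],
    [0, 0, 4, 0, 0, 0, 0],
  ],
)

```text
time_s: 13.22
position: [0.5274, 0.3265, 0.1536]
tool_rot: [[0.998, 0.057, 0.004], [0.057, -0.998, 0.002], [0.004, -0.001, -1.0]]
ft_force: [-0.9, -2.6, 10.2]
grip_width: 0.0145
gripper_force: 122.7
```

apply_moves(
  series=[
    [0, 0, 4, 0, 0, 0, 0],
    [0, 0, 4, 0, 0, 0, 0],
    [0, 0, 4, 0, 0, 0, 0],
    [0, 0, 4, 0, 0, 0, 0],
    [0, 0, 4, 0, 0, 0, 0],
    [0, 0, 4, 0, 0, 0, 0],
    [0, 0, 4, 0, 0, 0, 0],
    [0, 0, 4, 0, 0, 0, 0],
    [0, 0, 2, 0, 0, 0, 0],
    [0, 0, 0, 0, 0, 0, 0],
  ],
)

```text
time_s: 14.48
position: [0.5265, 0.3262, 0.1174]
tool_rot: [[0.998, 0.057, -0.0], [0.057, -0.998, 0.0], [-0.0, -0.0, -1.0]]
ft_force: [0.1, -0.7, -3.7]
grip_width: 0.0143
gripper_force: 120.5
```

apply_moves(
  series=[
    [0, 0, 1, 0, 0, 0, 0],
    [0, 0, 1, 0, 0, 0, 0],
    [0, 0, 0.5, 0, 0, 0, 0],
    [0, 0, 0, 0, 0, 0, 0],
  ],
)

```text
time_s: 14.98
position: [0.5266, 0.3262, 0.116]
tool_rot: [[0.998, 0.057, 0.001], [0.057, -0.998, 0.0], [0.001, -0.0, -1.0]]
ft_force: [-3.2, -1.0, 5.5]
grip_width: 0.014
gripper_force: 121.6
```

Run:
```python
from h import *
F=[get_image("scene")["frame"],get_image("wrist")["frame"]]
a=cv2.resize(F[0][130:280,290:410],(480,600),interpolation=2); b=cv2.resize(F[1][:200,150:410],(320,246))
c=np.zeros((600,800,3),np.uint8); c[:,:480]=a; c[:246,480:]=b
cv2.imwrite("pics/m5.png",c[...,::-1])
```

```text
(no output)
```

View pics/m5.png

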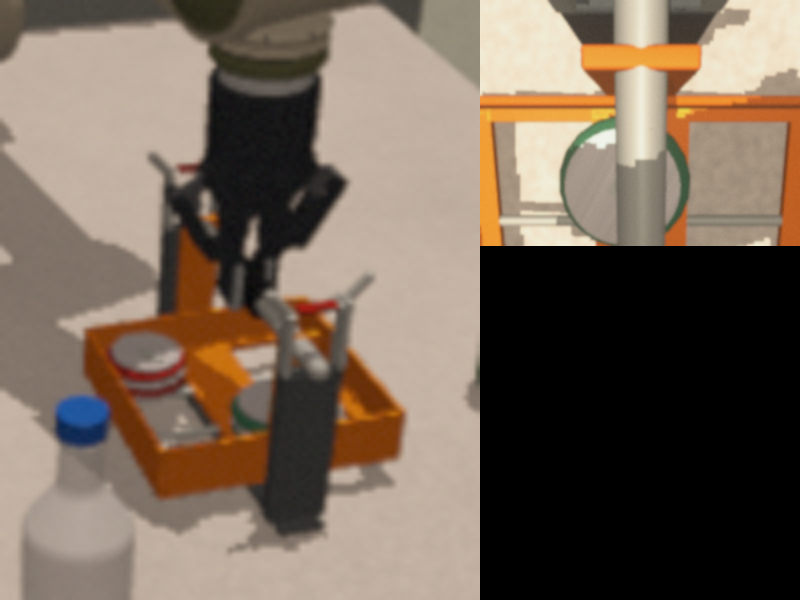

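The bar rests on the hook floors at (312,355) with the red gates shut above it at (320,305) and (188,168). Now I release in steps.

apply_moves(
  series=[
    [0, 0, 0, 0, 0, 0, 0.2],
    [0, 0, 0, 0, 0, 0, 0.2],
    [0, 0, 0, 0, 0, 0, 0.25],
    [0, 0, 0, 0, 0, 0, 0.35],
    [0, 0, 0, 0, 0, 0, 0.5],
    [0, 0, 0, 0, 0, 0, 0.7],
    [0, 0, 0, 0, 0, 0, 0.7],
    [0, 0, 0, 0, 0, 0, 0.7],
    [0, 0, 0, 0, 0, 0, 0.7],
  ],
  grip_force=20,
)

```text
time_s: 16.2
position: [0.5265, 0.3261, 0.1151]
tool_rot: [[0.998, 0.057, -0.0], [0.057, -0.998, 0.0], [-0.0, -0.0, -1.0]]
ft_force: [0.2, -0.2, -0.7]
grip_width: 0.0598
gripper_force: 0.0
```

apply_moves(
  series=[
    [0, 0, -8, 0, 0, 0, 0.7],
    [0, 0, -15, 0, 0, 0, 0.7],
    [0, 0, -20, 0, 0, 0, 0.7],
    [0, 0, -25, 0, 0, 0, 0.7],
    [0, 0, -30, 0, 0, 0, 0.7],
    [0, 0, -30, 0, 0, 0, 0.7],
    [0, 0, -20, 0, 0, 0, 0.7],
    [0, 0, 0, 0, 0, 0, 0.7],
    [0, 0, 0, 0, 0, 0, 0.7],
    [0, 0, 0, 0, 0, 0, 0.7],
    [0, 0, 0, 0, 0, 0, 0.7],
    [0, 0, 0, 0, 0, 0, 0.7],
  ],
)

```text
time_s: 17.7
position: [0.5265, 0.326, 0.2628]
tool_rot: [[0.998, 0.057, -0.0], [0.057, -0.998, -0.0], [-0.0, 0.0, -1.0]]
ft_force: [0.2, 0.4, -0.1]
grip_width: 0.0596
gripper_force: 0.0
```

Run:
```python
from h import *
i=get_image("scene");P1=cloud(i);F=[i["frame"]];w=get_image("wrist");F.append(w["frame"]);P=cloud(w)
h=cv2.cvtColor(F[1],cv2.COLOR_RGB2HSV)
def rim(P,f):
    h=cv2.cvtColor(f,cv2.COLOR_RGB2HSV); m=(h[...,0]<16)&(h[...,1]>150)&(P[...,2]>.045)&(P[...,2]<.08)&(P[...,1]>.2)
    q=P[m]; print(len(q),np.linalg.lstsq(np.c_[q[:,:2]-q[:,:2].mean(0),np.ones(len(q))],q[:,2],rcond=None)[0].round(3))
rim(P,F[1]); rim(P1,F[0])
b=(np.abs(P[...,0]-.526)<.14)&(np.abs(P[...,1]-.326)<.03)&(P[...,2]>.125)&(P[...,2]<.15);print(pca(P[b]),np.percentile(P[b][:,2],[50,95]))
a=cv2.resize(F[0][130:280,290:410],(380,475),interpolation=2); b=cv2.resize(F[1],(420,315))
c=np.zeros((475,800,3),np.uint8); c[:,:380]=a; c[:315,380:]=b
cv2.imwrite("pics/m6.png",c[...,::-1])
```

```text
4488 [0.02  0.02  0.056]
597 [-0.022  0.013  0.054]
(array([0.5311, 0.325 ]), np.float64(3.35)) [0.139137   0.14509504]
```

View pics/m6.png

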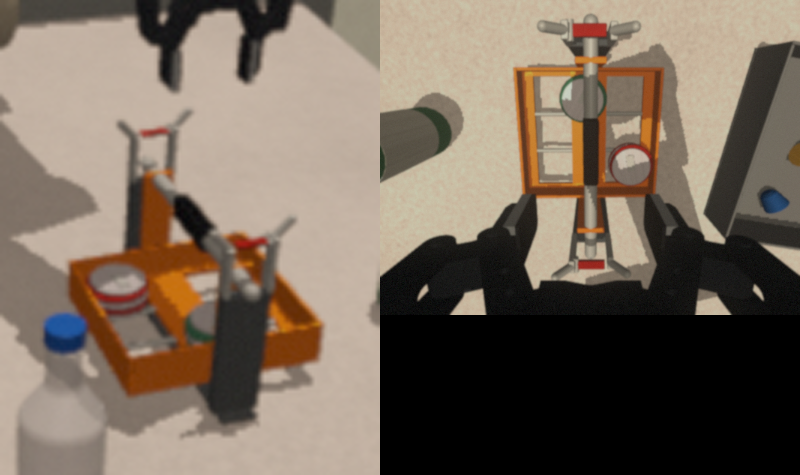

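The sieve hangs in both hooks with the red gates shut above the bar, at (252,243) and (155,132). Both cans are in it and the gripper is clear. I let it settle briefly and hand the job in.

apply_moves(
  series=[
    [0, 0, 0, 0, 0, 0, 0.7],
    [0, 0, 0, 0, 0, 0, 0.7],
    [0, 0, 0, 0, 0, 0, 0.7],
    [0, 0, 0, 0, 0, 0, 0.7],
    [0, 0, 0, 0, 0, 0, 0.7],
    [0, 0, 0, 0, 0, 0, 0.7],
    [0, 0, 0, 0, 0, 0, 0.7],
    [0, 0, 0, 0, 0, 0, 0.7],
    [0, 0, 0, 0, 0, 0, 0.7],
    [0, 0, 0, 0, 0, 0, 0.7],
    [0, 0, 0, 0, 0, 0, 0.7],
    [0, 0, 0, 0, 0, 0, 0.7],
  ],
)

```text
time_s: 19.3
position: [0.5265, 0.3261, 0.2631]
tool_rot: [[0.998, 0.057, -0.0], [0.057, -0.998, -0.0], [-0.0, 0.0, -1.0]]
ft_force: [-0.2, 0.1, 0.2]
grip_width: 0.0595
gripper_force: 0.0
```

```bash
python3 -c "
from rig import env; print(env.close_job())"
```

```text
the job is handed in; nothing more can be done
None
```

The job is handed in at about 19 s of the allowed 69 s: all three capsules are in the tub, and the sieve hangs in both hooks with only the two cans in it, red gates shut above the bar and the gripper clear.

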